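# Hang the unevenly loaded pan on the postal scale

### The job

Weigh the small parcel: lift the pan, with the parcel lying at one end of it, by its black grip, thread the wire bail over the tip of the scale's hook and seat it in the dip of the hook. Let it down slowly (a few centimetres a second) until the spring scale carries the whole weight at the slant the pan wants to hang at, and only then let go, so that the hook neither drops nor bounces and the pan does not swing; the parcel must stay in the pan. Leave the mug, the stapler, the tape roll and the remote where they are.

Things in the scene. Friction and masses are not known exactly. Their poses are not given: they have to be found in the camera images.
- pan: Loose weighing pan, 0.15 kg: aluminium tray 180 (x) x 126 (y) mm, floor 4 mm thick, rim 14 mm high; origin at the centre of its underside, z up. A 7 mm wire bail stands over its middle in the plane x = 0: legs at y = +-65 mm, 118 mm high. Empty centre of mass on the z axis, 23 mm up. Looks the same after a half turn.
- pan_eye (a point): Underside of the wire at the bail's apex, 146.5 mm straight above the pan's origin; it sits on the hook and the pan turns freely about it. Axes as the pan. The wire falls from here to 26 mm lower at y = +-32 mm, then out to the legs.
- pan_grip (a point): Centre of the black flat grip that stands on a short stem on the bail's apex, 192 mm above the pan's origin; 36 (x) x 12 (y) x 40 (z) mm, so it ends 20 mm above and below this point. Pinch it across y, fingertips above its lower end. Axes as the pan.
- parcel: Brown kraft carton 76 (x) x 110 (y) x 38 (z) mm lying loose on the pan's floor near its +x end, beyond the bail; origin at the centre of its underside, centre of mass at its middle. Its mass is not known: 0.14 to 0.70 kg.
- scale: Fixed white spring scale; origin on the worktop straight below the hook's seat, z up. Base plate 270 x 110 x 10 mm from x = -80 to +190 mm; a column 60 mm wide and 305 mm high has its front face at x = +137 mm. The hook comes out of that face and points along the scale's -x, roughly towards the robot.
- hook_seat (a point): Top of the hook's 10 mm bar in its dip, where the bail belongs; 261 mm above the worktop unloaded, moves with the hook. x as the scale's. The tip, 34 mm out at -x, has its top 22 mm above this point; from 30 mm behind (+x) to the column the bar is 12 mm higher than in the dip.
- scale_hook (a joint): How far the hook has sunk, in m, 0 unloaded, stop at 0.090. Sprung: about 120 N/m after about 0.2 N preload, lightly damped, so it sinks about 8 mm per newton: 22 to 68 mm under the loaded pan.
- mug_1: Green and white mug, 101 mm high, bystander on the right.
- stapler: Red desk stapler, 150 mm long, bystander on the left at the back.
- tape_roll: Roll of masking tape lying flat, 107 mm across and 24 mm high, bystander on the left.
- remote: Black remote control, 192 mm long, lying flat, bystander on the left.
Mind the look-alikes: they are no part of the job. Of the things shaped like the parcel, the brown one is meant.

How it is judged:
By the outcome, as a careful person would: the job done as asked, in the order asked, and still so for the second after the job is handed in, with the robot touching nothing.
It also fails if it takes over 61 s, if anything falls off the work surface, if the arm or the gripper's body presses on something with over 40 N, if the wrist force passes 120 N, or if a joint passes its speed limit or range.

### The arm

A 6-joint arm with a two-finger parallel gripper is mounted at the origin on a cart in front of the work surface, level with it; the furniture and walls round the work are solid. World frame = base frame: x ahead of the robot, y to its left, z up, the work surface at z = 0. Lengths are in m, angles in rad, forces in N, time in s.
With the tool pointing down it reaches from about 0.4 to 0.925 m from the base axis. Payload 12.5 kg.
Tool frame: the origin (TCP) lies midway between the tips of the shut fingers; the grasp point (between the pads) lies 19 mm behind it; z points along the fingers, y is the direction in which the jaws open and shut (so a half turn about z gives the same grasp; the last joint's range is limited). The gripper opens to 95 mm and grips with 3 to 60 N. Pads are 20 mm wide; open, the fingers measure 119 mm over their backs; the gripper's body (75 mm by 180 mm) begins 59 mm behind the grasp point.
Start: joints at [1.138, 0.491, 1.559, -0, 1.092, -0.106], TCP at [0.201, 0.592, 0.215] pointing down, gripper open.
Joint ranges: [-3.1, 3.1], [-0.84, 2.19], [0.05, 2.79], [-1.13, 4.28], [0.06, 2.93], [-2.69, 2.69]. Speed limits (rad/s): [2.22, 2.22, 2.79, 3.14, 3.14, 3.14].

### API

Orientations are given as a unit quaternion [x, y, z, w].
In Python, from bench import robot, vision, ticket gives the robot as it stands. The module is installed in compiled form; this text tells all that it offers.
- The arm moves only by the tool apply_moves, never from a script. Its argument "series" is a list of rows, each an object with "fingers": the opening, from -1 (shut) to 1 (fully open), so that 0 is half open; "offset": the shift along the tool's x, y, z in m, a list of three; "twist": the turn about the tool's z in rad. In form: [{"fingers": fingers, "offset": [dx, dy, dz], "twist": twist}, ...]. A call has 1 to 8 rows; each row is the pose to reach, as a shift and turn from the pose measured when the call began, along the tool's axes at that moment; what a row does not reach only later rows make up. A row lasts 1/8 s, in which the tool goes at most 62.5 mm and 10.7 degrees, less where a joint would pass 70% of its speed; a pose out of reach is approached as far as the arm can. A call with a gripper value outside its range is refused whole. The fingers move at their own pace and stop on an object; "squeeze" is the grip in N (left out, the last holds). Time passes only in rows, so rows that repeat a pose let the fingers close. It gives the time, the measured TCP pose, the force and the opening at its end, in the units of the state.
- robot.sense(): the state, without advancing time (a new reading comes with each control period).
- vision.capture(name): name is "scene" or "top" or "wrist"; returns the picture (400x640x3 uint8, blue, green, red); there is no depth.
- vision.get_calibration(name): a dict with "mtx" (3x3 intrinsics, pixels), "dist_coeffs" ([k1, k2, p1, p2, k3] as OpenCV has them; the pictures are not rectified), "position" and "rotation" of the camera in the world; the wrist camera has in their place "T_tool_cam" (4x4, takes a point from camera to tool coordinates, whose origin is the TCP and whose axes are the flange's). Camera axes: x right, y down, z forward; pixel columns grow to the right and rows downward; lengths in m; the calibration is good to about 2 mm. A picture is of the moment at which its call begins: read the wrist's pose just before it. get_calibration takes no time and is no camera call.
- ticket.hand_in(): hands the job in, once; it reports no verdict.
The state is a dict: "t": time; "joint_positions": joint angles; "joint_velocities": joint speeds; "joint_torque": joint torques, N m; "eef_pos": TCP position; "tool_rot": TCP orientation; "ft_force": force on the tool from outside, world axes, zero at the start; "moment": the same for the moment, N m; "opening": opening from 0.0 (shut) to 1.0 (fully open).
Only numpy, scipy, OpenCV 4.12 (cv2) and the standard library are available. Lean on these libraries where they do the work, as an engineer would, in place of code of your own. Each camera call takes 0.05 s, during which the arm holds its last target.

## Working session

There is one attempt and no reset: what is moved stays moved. The work goes in short steps, Python scripts to look and compute and a tool call to move; the robot and the scene stay as the last step left them, time stands still between calls to the robot, and variables do not carry over. Pictures are saved under pics/ and viewed, and the job is handed in when it is done.

Besides the shell and the picture viewer there is one more tool, called as name([rows], argument=value, ...), one row to a line, values as JSON. apply_moves: Moves the arm, as the interface text tells. Its arguments: {"type":"object","properties":{"series":{"type":"array"},"squeeze":{"type":"number"}},"required":["series"]}

```bash
mkdir -p pics; python3 - <<'E'
from bench import robot, vision
import cv2,numpy as np
s=robot.sense()
for k in s: print(k,np.round(s[k],4))
for n in ["scene","top","wrist"]:
    cv2.imwrite(f"pics/{n}0.png",vision.capture(n))
    c=vision.get_calibration(n)
    for k in c: print(n,k,np.round(c[k],4).tolist())
E
```

```text
t 0.0
joint_positions [ 1.1384  0.4916  1.5595  0.      1.0917 -0.1056]
joint_velocities [ 0.0014 -0.0013  0.0007  0.0001 -0.0004  0.0019]
joint_torque [ 2.00000e-04 -6.12648e+01 -2.58179e+01  6.92000e-02  4.82000e-02
 -0.00000e+00]
eef_pos [0.2005 0.5917 0.2141]
tool_rot [ 1.627e-01  9.867e-01 -6.000e-04 -2.000e-04]
ft_force [ 0.1353  0.1878 -0.1687]
moment [-0.0305  0.0151  0.0001]
opening 1.0022
scene mtx [[414.4483, 0.0, 318.0151], [0.0, 414.4483, 198.0204], [0.0, 0.0, 1.0]]
scene dist_coeffs [-0.0437, 0.0, 0.0, 0.0, 0.0]
scene position [0.142, -0.8333, 1.241]
scene rotation [0.9149, -0.2051, 0.0841, -0.3373]
top mtx [[379.5347, 0.0, 319.849], [0.0, 379.5347, 202.3617], [0.0, 0.0, 1.0]]
top dist_coeffs [0.0088, 0.0, 0.0, 0.0, 0.0]
top position [0.3764, -0.0196, 1.4012]
top rotation [-0.6959, 0.715, -0.0401, 0.0539]
wrist mtx [[306.5952, 0.0, 317.5331], [0.0, 306.5952, 203.6604], [0.0, 0.0, 1.0]]
wrist dist_coeffs [-0.0479, 0.0, 0.0, 0.0, 0.0]
wrist T_tool_cam [[0.0, -0.9632, -0.2689, 0.0761], [1.0, 0.0001, -0.0001, -0.0005], [0.0001, -0.2689, 0.9632, -0.1706], [0.0, 0.0, 0.0, 1.0]]
```

View pics/scene0.png

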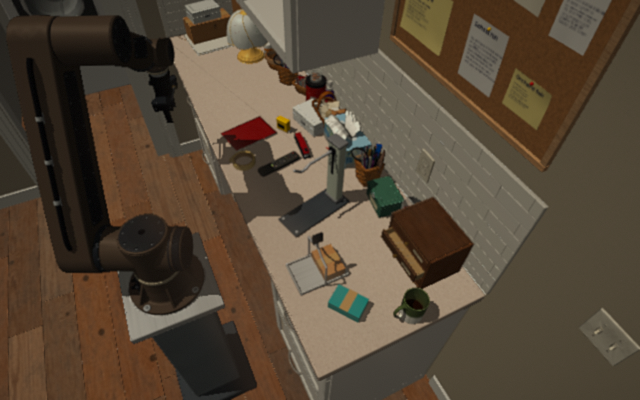

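View pics/top0.png

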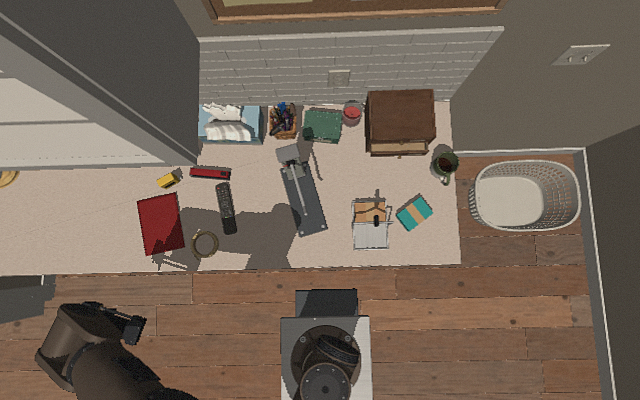

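View pics/wrist0.png

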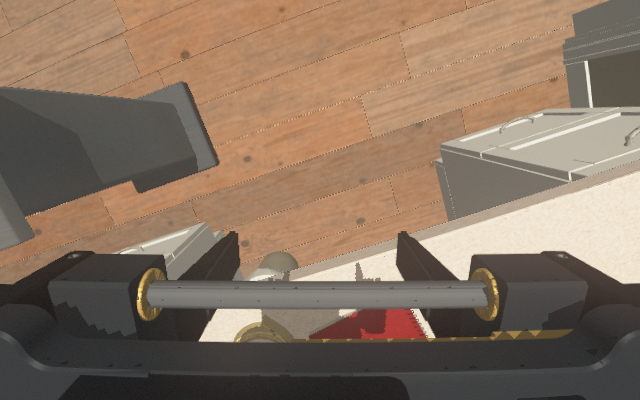

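The top view shows the pan at about (371,225) with the parcel at its upper end (far from the robot), the grip near (377,220), and the scale base from (307,235) to (290,160). I'll enlarge it.

```bash
python3 - <<'E'
import cv2
a=cv2.imread("pics/top0.png")
cv2.imwrite("pics/top0z.png",cv2.resize(a[135:260,270:440],None,fx=4.6,fy=4.6,interpolation=cv2.INTER_CUBIC))
a=cv2.imread("pics/scene0.png")
cv2.imwrite("pics/scene0z.png",cv2.resize(a[130:320,240:430],None,fx=3.1,fy=3.1,interpolation=cv2.INTER_CUBIC))
E
```

```text
(no output)
```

View pics/top0z.png

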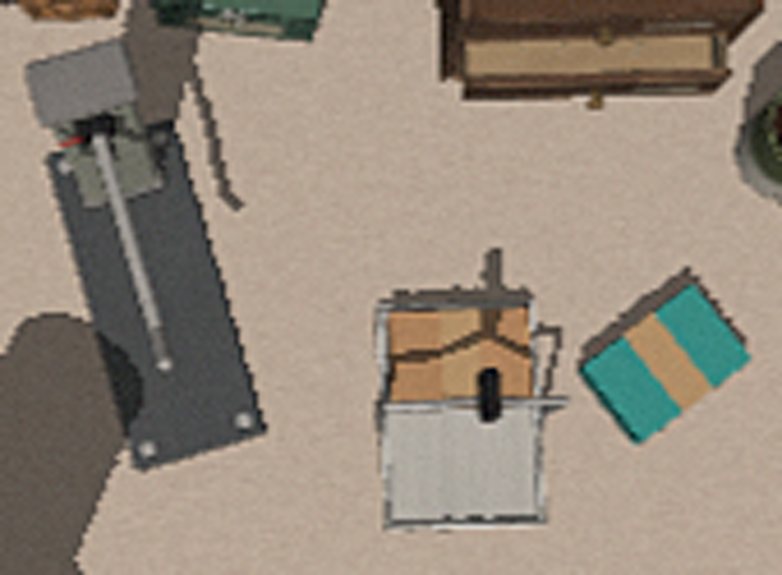

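View pics/scene0z.png

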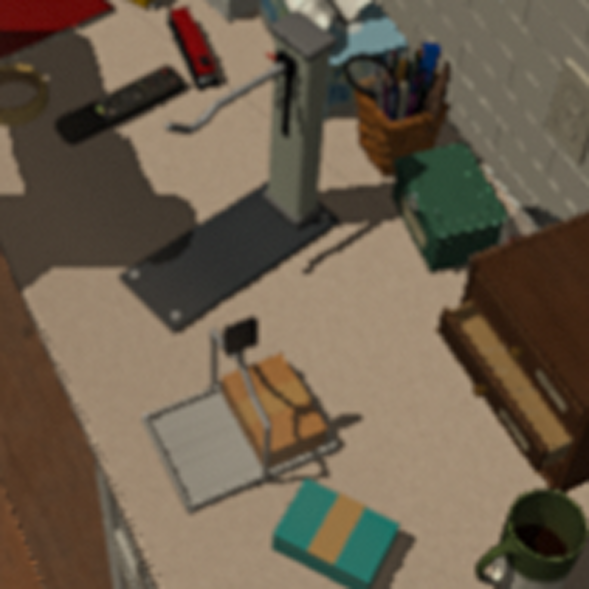

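```bash
cat > h.py <<'E'
import numpy as np, cv2
from bench import robot, vision
from scipy.spatial.transform import Rotation as R
from scipy.optimize import least_squares
def proj(name,P):
    c=vision.get_calibration(name)
    Rw=R.from_quat(c["rotation"]).as_matrix() if np.size(c["rotation"])==4 else np.array(c["rotation"])
    return projc(c,Rw,np.array(c["position"]),P)
def projc(c,Rw,p,P):
    rv=cv2.Rodrigues(Rw.T)[0]; tv=-Rw.T@p
    return cv2.projectPoints(np.atleast_2d(P).astype(float),rv,tv,np.array(c["mtx"]),np.array(c["dist_coeffs"]))[0].reshape(-1,2)
def projw(s,P):
    c=vision.get_calibration("wrist"); T=np.array(c["T_tool_cam"])
    Rt=R.from_quat(s["tool_rot"]).as_matrix()
    return projc(c,Rt@T[:3,:3],np.array(s["eef_pos"])+Rt@T[:3,3],P)
def obj(pose,P):
    x,y,a=pose
    P=np.atleast_2d(P).astype(float); return np.c_[x+np.cos(a)*P[:,0]-np.sin(a)*P[:,1],y+np.sin(a)*P[:,0]+np.cos(a)*P[:,1],P[:,2]]
E
cat > f.py <<'E'
from h import *
tz=lambda u,v:(270+(u+.5)/4.6-.5,135+(v+.5)/4.6-.5)
sz=lambda u,v:(240+(u+.5)/3.1-.5,130+(v+.5)/3.1-.5)
h=.014
pan=[("top",(-.09,.063,h),tz(387,525)),("top",(-.09,-.063,h),tz(546,520)),("top",(.09,.063,h),tz(380,303)),("top",(.09,-.063,h),tz(531,297)),
("top",(0,0,.192),tz(489,395)),("scene",(-.09,.063,h),sz(147,418)),("scene",(-.09,-.063,h),sz(191,507)),("scene",(.09,-.063,h),sz(341,443)),("scene",(0,0,.192),sz(240,336))]
sc=[("top",(-.08,.055,.01),tz(135,468)),("top",(-.08,-.055,.01),tz(265,432)),("top",(.19,.055,.01),tz(50,155)),("top",(.19,-.055,.01),tz(175,125)),
("scene",(-.08,.055,.01),sz(122,277)),("scene",(-.08,-.055,.01),sz(178,330)),("scene",(.19,-.055,.01),sz(338,215)),
("top",(-.034,0,.283),tz(165,365)),("scene",(-.034,0,.281),sz(174,126))]
for nm,m in(("pan",pan),("scale",sc)):
    f=lambda q:np.concatenate([proj(n,obj(q,P))[0]-uv for n,P,uv in m])
    r=least_squares(f,[.4,0,0],loss="soft_l1"); print(nm,r.x); print(np.round(f(r.x).reshape(-1,2),1).tolist())
    q=r.x
    if nm=="scale": print("seat",obj(q,(0,0,.261)), "tip",obj(q,(-.034,0,.283)))
E
python3 f.py
```

```text
pan [ 0.47738365 -0.1747536   0.01045498]
[[-0.1, 0.8], [0.2, 0.6], [-1.0, -0.1], [0.5, -0.1], [-0.1, -0.6], [-1.0, -0.8], [0.2, 0.5], [0.0, 0.2], [1.5, 0.1]]
scale [0.52842254 0.05204916 0.26425274]
[[0.2, 0.8], [0.7, 0.0], [-1.4, -0.3], [-0.5, -2.1], [-0.9, -0.5], [-0.6, 0.8], [1.7, 1.4], [0.2, -0.9], [-0.9, -0.1]]
seat [[0.52842254 0.05204916 0.261     ]] tip [[0.49560275 0.04316877 0.283     ]]
```

```bash
cat >> h.py <<'E'
def off(x,y,z,yaw):
    """tool offset and twist to TCP world target"""
    s=robot.sense(); Rt=R.from_quat(s["tool_rot"]).as_matrix()
    p=np.array(s["eef_pos"]); d=Rt.T@(np.array([x,y,z])-p)
    ty=Rt[:,1]; cur=np.arctan2(-ty[0],ty[1])
    print("t %.2f pos %s yaw %.3f F %s M %s op %.3f"%(s["t"],np.round(p,4),cur,np.round(s["ft_force"],2),np.round(s["moment"],3),s["opening"]))
    print("off",np.round(d,4),"twist %.3f"%-(yaw-cur), "per8",np.round(d/8,4))
E
python3 -c "
from h import *
off(.4,.4,.45,-.327)"
```

```text
t 0.15 pos [0.2005 0.5918 0.2142] yaw -0.327 F [-0.22 -0.01 -0.02] M [ 0.002  0.011 -0.006] op 1.001
off [-0.2505 -0.1178 -0.2357] twist 0.000 per8 [-0.0313 -0.0147 -0.0295]
```

apply_moves([
  {"fingers":1,"offset":[-0.031,-0.015,-0.03],"twist":0},
  {"fingers":1,"offset":[-0.062,-0.03,-0.06],"twist":0},
  {"fingers":1,"offset":[-0.093,-0.045,-0.09],"twist":0},
  {"fingers":1,"offset":[-0.125,-0.059,-0.118],"twist":0},
  {"fingers":1,"offset":[-0.157,-0.074,-0.148],"twist":0},
  {"fingers":1,"offset":[-0.188,-0.089,-0.178],"twist":0},
  {"fingers":1,"offset":[-0.22,-0.104,-0.208],"twist":0},
  {"fingers":1,"offset":[-0.25,-0.118,-0.236],"twist":0},
])

```text
t: 1.15
eef_pos: [0.4002, 0.3989, 0.4512]
tool_rot: [0.163, 0.987, -0.0, -0.0]
ft_force: [-0.4, -0.0, 0.4]
opening: 0.998
```

```bash
python3 -c "
from h import *
off(.43,-.02,.45,.0105)
off(.43,-.175,.38,.0105)"
```

```text
t 1.15 pos [0.4002 0.3989 0.4512] yaw -0.327 F [-0.42 -0.04  0.42] M [-0.004  0.019  0.058] op 0.998
off [-0.1628 -0.3872  0.0015] twist -0.337 per8 [-0.0203 -0.0484  0.0002]
t 1.15 pos [0.4002 0.3989 0.4512] yaw -0.327 F [-0.42 -0.04  0.42] M [-0.004  0.019  0.058] op 0.998
off [-0.2126 -0.5339  0.0717] twist -0.337 per8 [-0.0266 -0.0667  0.009 ]
```

apply_moves([
  {"fingers":1,"offset":[-0.02,-0.048,0],"twist":-0.042},
  {"fingers":1,"offset":[-0.041,-0.097,0],"twist":-0.084},
  {"fingers":1,"offset":[-0.061,-0.145,0],"twist":-0.126},
  {"fingers":1,"offset":[-0.081,-0.194,0],"twist":-0.168},
  {"fingers":1,"offset":[-0.102,-0.242,0],"twist":-0.21},
  {"fingers":1,"offset":[-0.122,-0.29,0],"twist":-0.253},
  {"fingers":1,"offset":[-0.142,-0.339,0],"twist":-0.295},
  {"fingers":1,"offset":[-0.163,-0.387,0],"twist":-0.337},
])

```text
t: 2.15
eef_pos: [0.4299, -0.0216, 0.4516]
tool_rot: [-0.006, 1.0, -0.0, -0.0]
ft_force: [1.4, 0.1, -0.6]
opening: 1.0
```

```bash
python3 -c "
from h import *
off(.44,-.1,.40,.0105)
s=robot.sense()
cv2.imwrite('pics/w1.png',vision.capture('wrist'))
print(projw(s,obj([.5284,.052,.264],[[0,0,.261],[-.034,0,.283],[-.08,.055,.01],[-.08,-.055,.01]])))
print(projw(s,obj([.4774,-.1748,.0105],[[0,0,.212],[0,0,.172],[-.09,.063,.014],[-.09,-.063,.014]])))"
```

```text
t 2.15 pos [ 0.4299 -0.0216  0.4516] yaw 0.011 F [ 1.38  0.07 -0.6 ] M [ 0.068 -0.006  0.038] op 1.000
off [-0.0092 -0.0785  0.0516] twist 0.001 per8 [-0.0011 -0.0098  0.0065]
[[374.01108116 259.41270448]
 [371.57989032 242.43117487]
 [370.74541742 162.08217408]
 [317.53017378 175.5821565 ]]
[[208.49407642 208.78902584]
 [217.42528978 201.34378626]
 [271.342473   135.50877822]
 [207.18361346 135.79713724]]
```

View pics/w1.png

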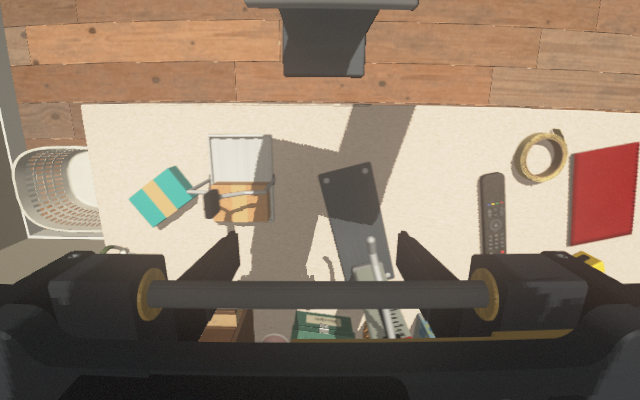

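The wrist view agrees with the fit to about 2 px: base corners at (370,162) and (319,176), hook tip near (372,240), pan corners at (272,135) and (209,136). Next I move closer to the grip.

```bash
python3 -c "
from h import *
off(.42,-.175,.30,.0105)"
```

```text
t 2.20 pos [ 0.4304 -0.026   0.4512] yaw 0.011 F [ 0.65 -2.88 -0.36] M [-0.064  0.037  0.039] op 0.997
off [ 0.0119 -0.1485  0.1516] twist 0.001 per8 [ 0.0015 -0.0186  0.0189]
```

apply_moves([
  {"fingers":1,"offset":[0.002,-0.03,0.025],"twist":0},
  {"fingers":1,"offset":[0.004,-0.06,0.05],"twist":0},
  {"fingers":1,"offset":[0.006,-0.09,0.08],"twist":0},
  {"fingers":1,"offset":[0.008,-0.12,0.11],"twist":0},
  {"fingers":1,"offset":[0.01,-0.145,0.14],"twist":0},
  {"fingers":1,"offset":[0.01,-0.153,0.15],"twist":0},
  {"fingers":1,"offset":[0.01,-0.153,0.15],"twist":0},
])

```text
t: 3.08
eef_pos: [0.4221, -0.1794, 0.3017]
tool_rot: [-0.005, 1.0, -0.001, -0.001]
ft_force: [-0.1, -0.7, 0.5]
opening: 1.002
```

```bash
python3 -c "
from h import *
off(.477,-.175,.30,.0105)
s=robot.sense()
im=vision.capture('wrist')
cv2.imwrite('pics/w2.png',im)
P=obj([.4774,-.1748,.0105],[[0,0,.212],[0,0,.172],[-.018,.006,.212],[-.018,-.006,.212],[.018,.006,.212],[-.09,.063,.014],[-.09,-.063,.014]])
print(projw(s,P))"
```

```text
t 3.08 pos [ 0.4221 -0.1794  0.3017] yaw 0.011 F [-0.1  -0.73  0.53] M [-0.001  0.032 -0.007] op 1.002
off [-0.055   0.0039  0.0016] twist 0.000 per8 [-0.0069  0.0005  0.0002]
[[322.5285107  264.64054436]
 [322.03142538 247.35960776]
 [329.15563296 246.85105841]
 [316.08322979 246.84075946]
 [328.74544278 281.79306092]
 [363.57969573 147.85170016]
 [278.46530123 147.81292311]]
```

View pics/w2.png

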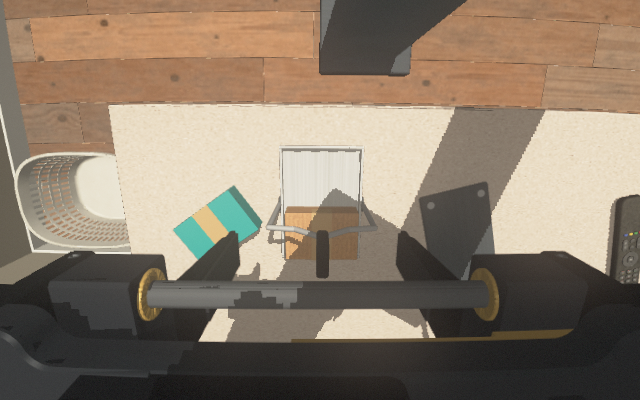

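```bash
python3 -c "
from h import *
a=cv2.imread('pics/w2.png')
cv2.imwrite('pics/w2z.png',cv2.resize(a[135:290,260:390],None,fx=3.8,fy=3.8,interpolation=cv2.INTER_CUBIC))
s=robot.sense()
P=obj([.4774,-.1748,.0105],[[-.018,0,.212],[.018,0,.212],[-.018,0,.172],[0,.032,.124],[0,-.032,.124],[.0,.065,.118],[0,-.065,.118]])
print((projw(s,P)-[260,135])*3.8)"
```

```text
[[236.94567323 422.58050298]
 [236.20338287 555.12582   ]
 [235.19551356 364.18638423]
 [333.67691218 364.10880995]
 [133.01794248 363.78597636]
 [433.66965794 357.62163041]
 [ 32.73835008 356.97979949]]
```

View pics/w2z.png

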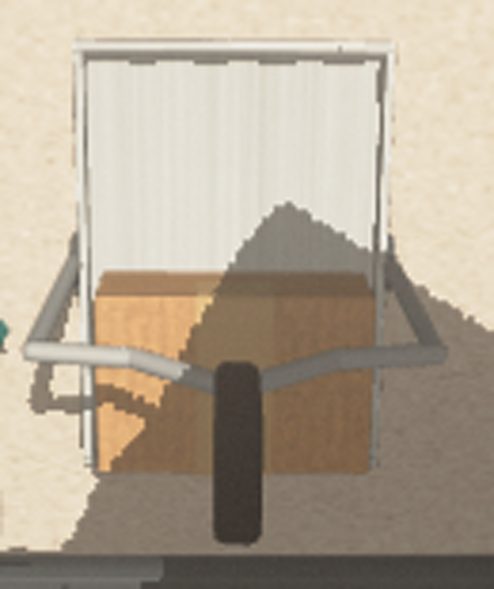

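```bash
python3 -c "
from h import *
off(.4755,-.1745,.177,.0105)"
```

```text
t 3.12 pos [ 0.4223 -0.1792  0.3023] yaw 0.011 F [-0.88 -0.71  0.67] M [ 0.074 -0.028  0.021] op 1.002
off [-0.0533  0.0044  0.1253] twist 0.001 per8 [-0.0067  0.0006  0.0157]
```

apply_moves([
  {"fingers":1,"offset":[-0.03,0.003,0.0],"twist":0},
  {"fingers":1,"offset":[-0.053,0.0045,0.02],"twist":0},
  {"fingers":0.6,"offset":[-0.053,0.0045,0.05],"twist":0},
  {"fingers":0.2,"offset":[-0.053,0.0045,0.08],"twist":0},
  {"fingers":0,"offset":[-0.053,0.0045,0.1],"twist":0},
  {"fingers":0,"offset":[-0.053,0.0045,0.115],"twist":0},
  {"fingers":0,"offset":[-0.053,0.0045,0.125],"twist":0},
  {"fingers":0,"offset":[-0.053,0.0045,0.125],"twist":0},
])

```text
t: 4.12
eef_pos: [0.4753, -0.1742, 0.1773]
tool_rot: [-0.006, 1.0, -0.001, -0.0]
ft_force: [-0.6, -0.5, 0.2]
opening: 0.506
```

```bash
python3 -c "
from h import *
off(.4755,-.1745,.177,.0105)
cv2.imwrite('pics/w3.png',vision.capture('wrist'))"
```

```text
t 4.12 pos [ 0.4753 -0.1742  0.1773] yaw 0.011 F [-0.57 -0.49  0.18] M [ 0.016 -0.002 -0.033] op 0.506
off [-0.0002 -0.0003  0.0003] twist 0.001 per8 [-0. -0.  0.]
```

View pics/w3.png

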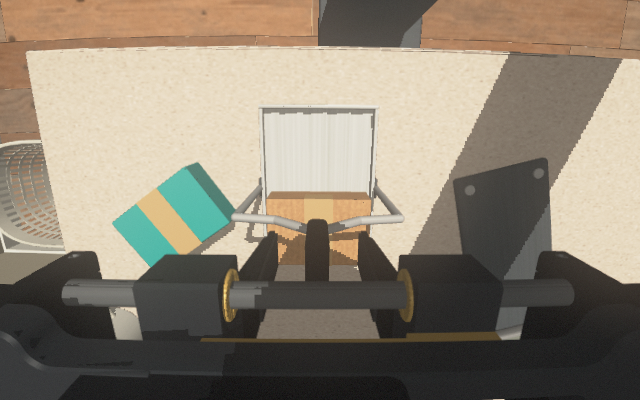

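The grip, at (317,250), sits centred between the fingers, so I close.

apply_moves([
  {"fingers":-0.5,"offset":[0,0,0],"twist":0},
  {"fingers":-1,"offset":[0,0,0],"twist":0},
  {"fingers":-1,"offset":[0,0,0],"twist":0},
  {"fingers":-1,"offset":[0,0,0],"twist":0},
  {"fingers":-1,"offset":[0,0,0],"twist":0},
  {"fingers":-1,"offset":[0,0,0],"twist":0},
], squeeze=30)

```text
t: 4.92
eef_pos: [0.4755, -0.1744, 0.1777]
tool_rot: [-0.006, 1.0, -0.002, -0.0]
ft_force: [1.2, -0.2, 2.1]
opening: 0.122
```

```bash
python3 -c "
from h import *
off(.4755,-.1745,.177,.0105)"
```

```text
t 4.92 pos [ 0.4755 -0.1744  0.1777] yaw 0.011 F [ 1.24 -0.2   2.06] M [ 0.333 -0.04   0.025] op 0.122
off [ 0.     -0.0001  0.0007] twist 0.001 per8 [ 0.     -0.      0.0001]
```

Gripped at 11.6 mm. Lifting slowly first.

apply_moves([
  {"fingers":-1,"offset":[0,0,-0.003],"twist":0},
  {"fingers":-1,"offset":[0,0,-0.007],"twist":0},
  {"fingers":-1,"offset":[0,0,-0.012],"twist":0},
  {"fingers":-1,"offset":[0,0,-0.018],"twist":0},
  {"fingers":-1,"offset":[0,0,-0.024],"twist":0},
  {"fingers":-1,"offset":[0,0,-0.03],"twist":0},
  {"fingers":-1,"offset":[0,0,-0.036],"twist":0},
  {"fingers":-1,"offset":[0,0,-0.04],"twist":0},
])

```text
t: 5.92
eef_pos: [0.4755, -0.1743, 0.2182]
tool_rot: [-0.006, 1.0, -0.002, 0.0]
ft_force: [0.1, 0.1, -5.2]
opening: 0.127
```

```bash
python3 -c "
from h import *
off(.42,-.1745,.34,.0105)
cv2.imwrite('pics/w4.png',vision.capture('wrist'))
a=vision.capture('scene')
cv2.imwrite('pics/s4.png',cv2.resize(a[130:320,240:430],None,fx=3.1,fy=3.1,interpolation=cv2.INTER_CUBIC))"
```

```text
t 5.92 pos [ 0.4755 -0.1743  0.2182] yaw 0.011 F [ 0.13  0.13 -5.22] M [ 0.044  0.148 -0.04 ] op 0.127
off [ 5.550e-02  1.000e-04 -1.219e-01] twist 0.001 per8 [ 0.0069  0.     -0.0152]
```

View pics/w4.png

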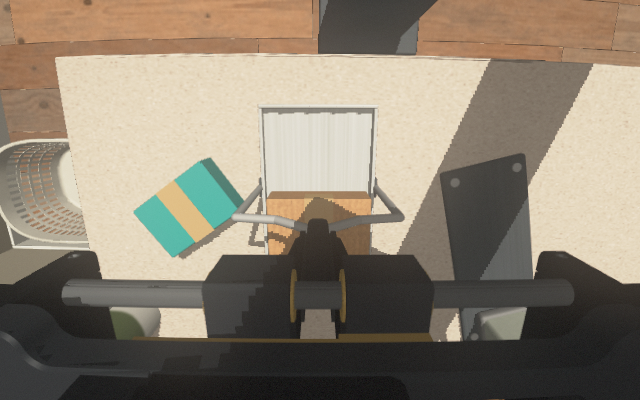

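View pics/s4.png

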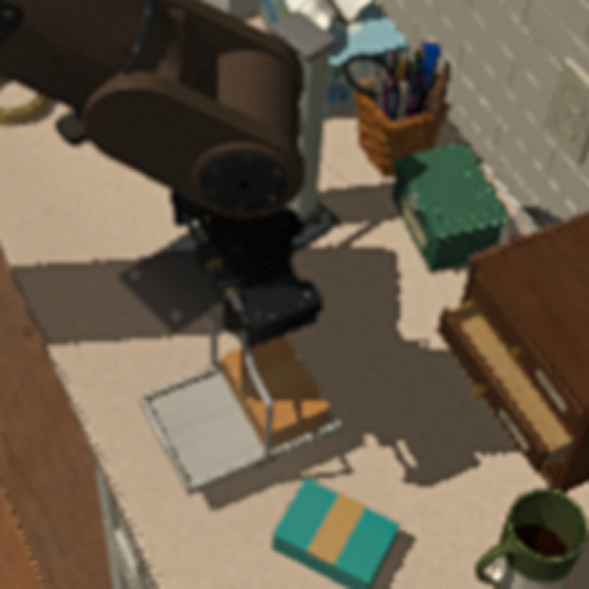

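apply_moves([
  {"fingers":-1,"offset":[0.001,0,-0.008],"twist":0},
  {"fingers":-1,"offset":[0.004,0.003,-0.022],"twist":0},
  {"fingers":-1,"offset":[0.01,0.008,-0.04],"twist":0},
  {"fingers":-1,"offset":[0.017,0.015,-0.06],"twist":-0.01},
  {"fingers":-1,"offset":[0.024,0.023,-0.08],"twist":-0.02},
  {"fingers":-1,"offset":[0.031,0.032,-0.097],"twist":-0.035},
  {"fingers":-1,"offset":[0.037,0.043,-0.11],"twist":-0.055},
  {"fingers":-1,"offset":[0.04,0.055,-0.117],"twist":-0.08},
])

```text
t: 7.02
eef_pos: [0.4346, -0.1187, 0.3359]
tool_rot: [-0.046, 0.999, -0.002, 0.001]
ft_force: [0.5, 0.5, -4.1]
opening: 0.125
```

```bash
python3 -c "
from h import *
off(.4415,.0285,.335,.264)"
```

```text
t 7.03 pos [ 0.4346 -0.1187  0.3359] yaw 0.092 F [ 0.49  0.48 -4.14] M [-0.007  0.151 -0.008] op 0.125
off [-0.0205  0.146   0.0004] twist -0.172 per8 [-0.0026  0.0182  0.    ]
```

apply_moves([
  {"fingers":-1,"offset":[0,0.016,0],"twist":-0.02},
  {"fingers":-1,"offset":[0,0.036,0],"twist":-0.045},
  {"fingers":-1,"offset":[-0.001,0.058,0],"twist":-0.075},
  {"fingers":-1,"offset":[-0.004,0.08,0],"twist":-0.105},
  {"fingers":-1,"offset":[-0.009,0.102,0],"twist":-0.13},
  {"fingers":-1,"offset":[-0.014,0.122,0],"twist":-0.15},
  {"fingers":-1,"offset":[-0.018,0.138,0],"twist":-0.165},
  {"fingers":-1,"offset":[-0.02,0.146,0],"twist":-0.172},
])

```text
t: 8.02
eef_pos: [0.4408, 0.0298, 0.3349]
tool_rot: [-0.133, 0.991, -0.002, 0.0]
ft_force: [-0.6, -0.3, -5.4]
opening: 0.125
```

apply_moves([
  {"fingers":-1,"offset":[0,0,0],"twist":0},
  {"fingers":-1,"offset":[0,0,0],"twist":0},
])

```text
t: 8.28
eef_pos: [0.4406, 0.0296, 0.3347]
tool_rot: [-0.133, 0.991, -0.002, -0.0]
ft_force: [0.6, 0.5, -4.5]
opening: 0.121
```

```bash
cat > look.py <<'E'
from h import *
import sys
n=sys.argv[1]
off(.5284,.052,.335,.264)
F=[];
s=robot.sense()
im=vision.capture('wrist'); cv2.imwrite(f'pics/w{n}.png',im)
F.append(robot.sense())
a=vision.capture('scene'); F.append(robot.sense())
cv2.imwrite(f'pics/s{n}.png',cv2.resize(a[120:270,270:400],None,fx=4,fy=4,interpolation=cv2.INTER_CUBIC))
b=vision.capture('top'); F.append(robot.sense())
cv2.imwrite(f'pics/t{n}.png',cv2.resize(b[135:260,270:370],None,fx=4.6,fy=4.6,interpolation=cv2.INTER_CUBIC))
for f in F: print(np.round(f["ft_force"],2),np.round(f["moment"],3))
print(projw(s,obj([.5284,.052,.264],[[0,0,.261],[-.034,0,.283],[-.08,.055,.01],[-.08,-.055,.01]])))
E
python3 look.py 5
```

```text
t 8.28 pos [0.4406 0.0296 0.3347] yaw 0.266 F [ 0.62  0.47 -4.49] M [0.019 0.179 0.028] op 0.121
off [-0.0905 -0.0015 -0.0004] twist 0.002 per8 [-0.0113 -0.0002 -0.    ]
[ 0.17  0.59 -5.11] [ 0.     0.142 -0.074]
[ 0.24  0.4  -4.43] [ 0.05  0.11 -0.05]
[-0.53  0.14 -5.2 ] [-0.007  0.107  0.023]
[[316.44465146 307.24279315]
 [316.30681253 287.18445237]
 [351.28806619 173.66575142]
 [283.97110705 173.46385149]]
```

View pics/w5.png

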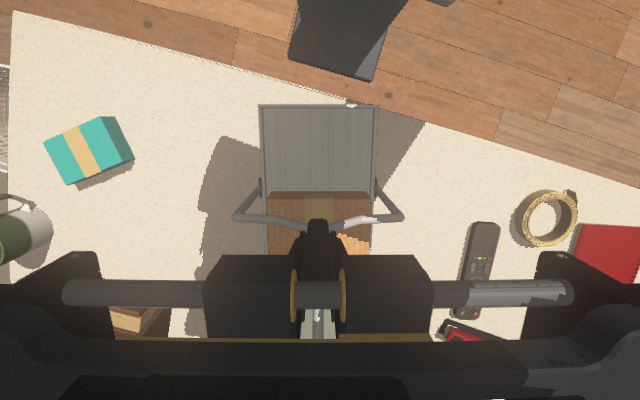

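View pics/s5.png

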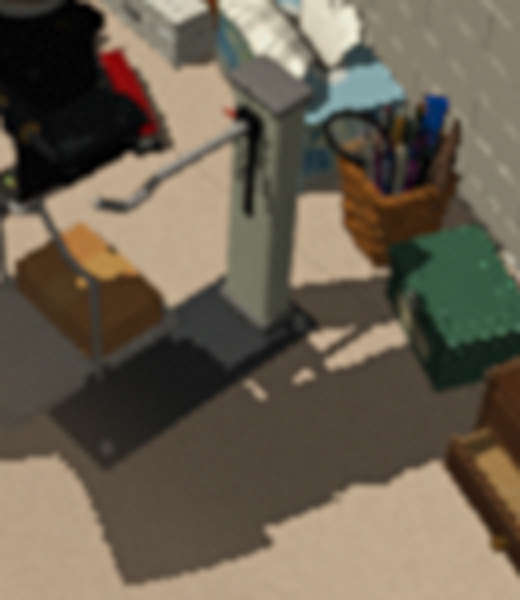

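View pics/t5.png

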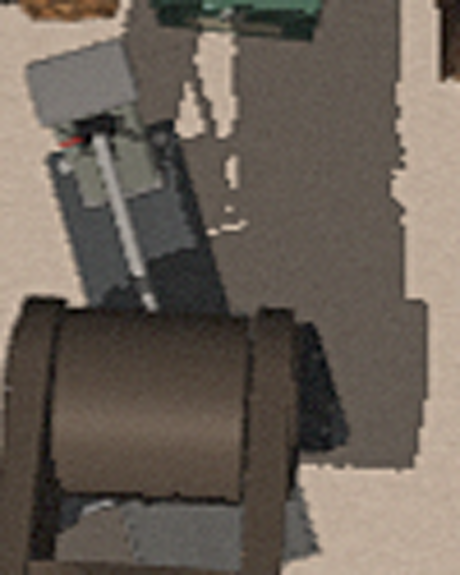

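The wrist view shows the hook bar at (318,320), on the tool's centre line, and the pan held level with the parcel in it. Load is about 4.85 N, so I expect about 39 mm of sink. Threading now.

apply_moves([
  {"fingers":-1,"offset":[-0.006,0,0],"twist":0},
  {"fingers":-1,"offset":[-0.018,0,0],"twist":0},
  {"fingers":-1,"offset":[-0.032,0,0],"twist":0},
  {"fingers":-1,"offset":[-0.047,-0.001,0],"twist":0},
  {"fingers":-1,"offset":[-0.062,-0.001,0],"twist":0},
  {"fingers":-1,"offset":[-0.075,-0.001,0],"twist":0},
  {"fingers":-1,"offset":[-0.085,-0.001,0],"twist":0},
  {"fingers":-1,"offset":[-0.09,-0.001,0],"twist":0},
])

```text
t: 9.43
eef_pos: [0.5284, 0.0522, 0.3347]
tool_rot: [-0.133, 0.991, -0.002, -0.0]
ft_force: [0.2, -0.0, -5.2]
opening: 0.123
```

```bash
python3 look.py 6
```

```text
t 9.43 pos [0.5284 0.0522 0.3347] yaw 0.266 F [ 0.17 -0.03 -5.16] M [0.002 0.133 0.037] op 0.123
off [ 0.     -0.0002 -0.0003] twist 0.002 per8 [ 0. -0. -0.]
[ 0.09 -0.09 -5.45] [-0.075  0.299 -0.002]
[-0.27  0.26 -5.38] [-0.056  0.214  0.003]
[-0.62 -0.31 -4.36] [0.019 0.127 0.016]
[[317.87605448 213.12801838]
 [317.89458108 177.88782376]
 [353.68521173 116.26916136]
 [283.17962543 116.13058554]]
```

View pics/s6.png

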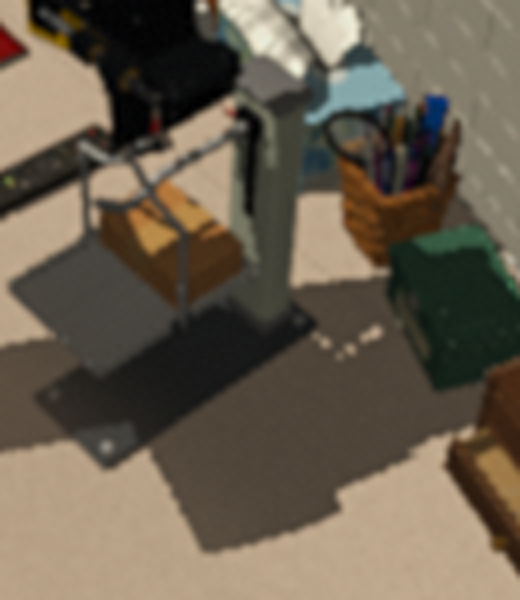

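View pics/w6.png

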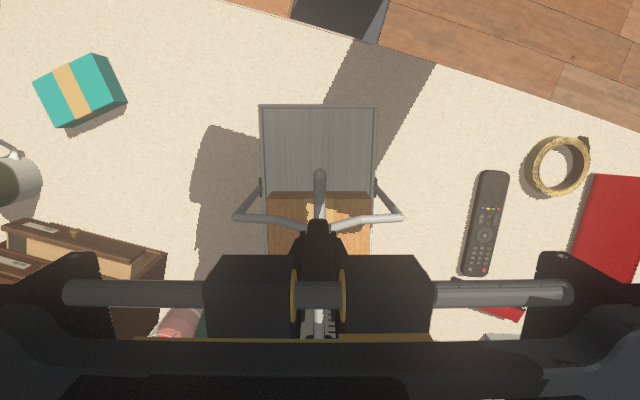

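The bail is behind the hook tip at (320,175), with the hook centred under the apex. Lowering.

apply_moves([
  {"fingers":-1,"offset":[0,0.001,0.003],"twist":0},
  {"fingers":-1,"offset":[0,0.001,0.008],"twist":0},
  {"fingers":-1,"offset":[0,0.001,0.014],"twist":0},
  {"fingers":-1,"offset":[0,0.001,0.02],"twist":0},
  {"fingers":-1,"offset":[0,0.001,0.026],"twist":0},
  {"fingers":-1,"offset":[0,0.001,0.031],"twist":0},
  {"fingers":-1,"offset":[0,0.001,0.035],"twist":0},
  {"fingers":-1,"offset":[0,0.001,0.038],"twist":0},
])

```text
t: 10.58
eef_pos: [0.5275, 0.0529, 0.2965]
tool_rot: [-0.132, 0.991, -0.002, -0.0]
ft_force: [0.0, -0.5, -4.7]
opening: 0.124
```

```bash
cat > ft.py <<'E'
from h import *
import sys
n=sys.argv[1]; N=int(sys.argv[2]) if len(sys.argv)>2 else 6
F=[];M=[]
for i in range(N):
    nm=["scene","wrist","top"][i%3]
    a=vision.capture(nm); s=robot.sense(); F.append(s["ft_force"]);M.append(s["moment"])
    if i==0: cv2.imwrite(f'pics/s{n}.png',cv2.resize(a[120:270,270:400],None,fx=4,fy=4,interpolation=cv2.INTER_CUBIC))
    if i==1: cv2.imwrite(f'pics/w{n}.png',a)
Rt=R.from_quat(s["tool_rot"]).as_matrix()
print("Ftool",np.round(Rt.T@np.mean(F,0),3),"se",np.round(np.std(F,0)/N**.5,2),"Mtool",np.round(Rt.T@np.mean(M,0),3))
off(.5284,.0525,.252,.264)
E
python3 ft.py 7
```

```text
Ftool [ 0.316 -0.23   4.705] se [0.18 0.17 0.11] Mtool [-0.046  0.14  -0.   ]
t 10.88 pos [0.5276 0.0529 0.297 ] yaw 0.266 F [-0.29 -0.48 -4.71] M [ 0.003  0.138 -0.016] op 0.127
off [-0.0007 -0.0004  0.045 ] twist 0.002 per8 [-0.0001 -0.0001  0.0056]
```

View pics/w7.png

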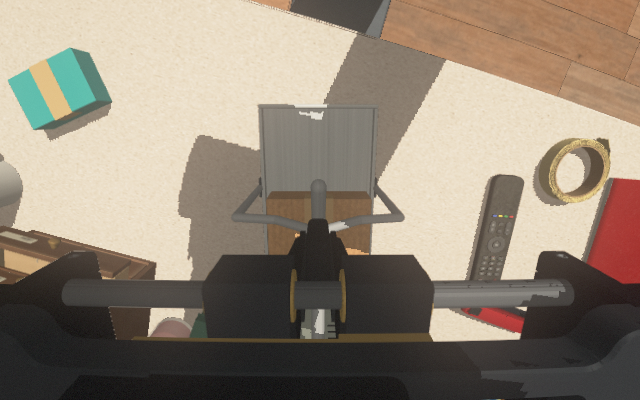

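View pics/s7.png

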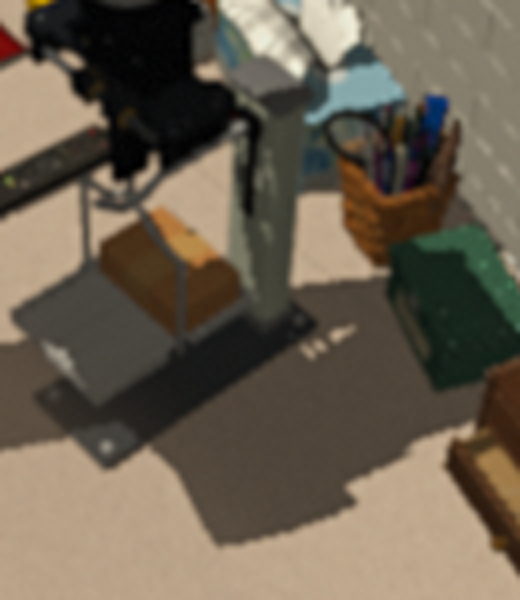

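Load is about 4.75 N and the bail is just above the seat. I lower onto the hook, transferring about 3 N.

apply_moves([
  {"fingers":-1,"offset":[0,0,0.003],"twist":0},
  {"fingers":-1,"offset":[0,0,0.006],"twist":0},
  {"fingers":-1,"offset":[0,0,0.01],"twist":0},
  {"fingers":-1,"offset":[0,0,0.014],"twist":0},
  {"fingers":-1,"offset":[0,0,0.018],"twist":0},
  {"fingers":-1,"offset":[0,0,0.022],"twist":0},
  {"fingers":-1,"offset":[0,0,0.026],"twist":0},
  {"fingers":-1,"offset":[0,0,0.029],"twist":0},
])

```text
t: 11.88
eef_pos: [0.5277, 0.0529, 0.2678]
tool_rot: [-0.132, 0.991, -0.002, 0.0]
ft_force: [0.3, -0.4, -1.6]
opening: 0.122
```

```bash
python3 ft.py 8
```

```text
Ftool [-0.773  1.279  1.367] se [0.16 0.24 0.27] Mtool [-0.319  0.008  0.009]
t 12.18 pos [0.5276 0.0529 0.2681] yaw 0.266 F [-0.08  1.93 -0.54] M [0.348 0.132 0.022] op 0.124
off [-0.0007 -0.0005  0.0161] twist 0.002 per8 [-0.0001 -0.0001  0.002 ]
```

View pics/s8.png

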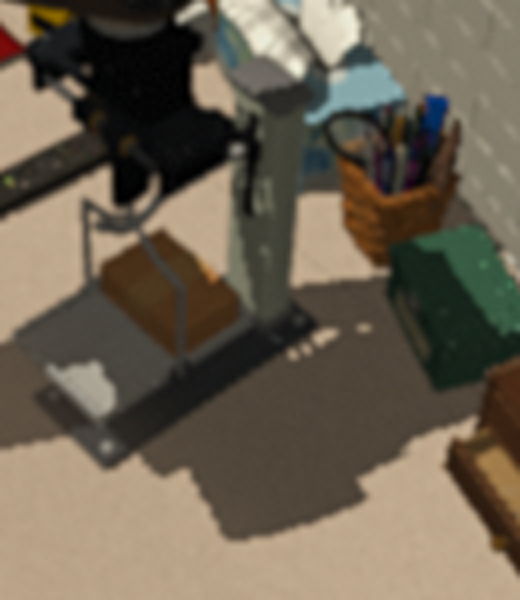

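View pics/w8.png

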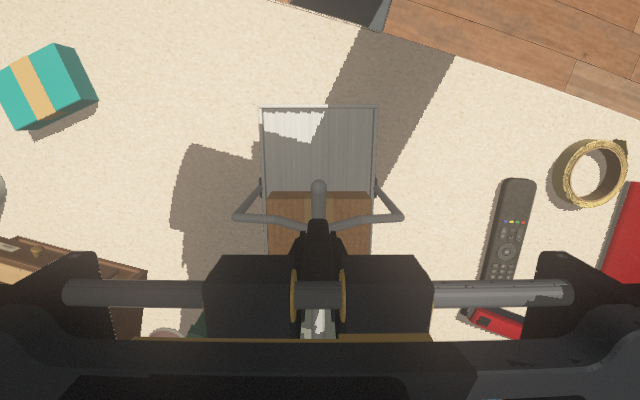

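The hook is carrying most of the load. A side force of +1.3 N along tool y says the hook is slightly off the apex towards +y, so I correct y first.

apply_moves([
  {"fingers":-1,"offset":[0,0.001,0],"twist":0},
  {"fingers":-1,"offset":[0,0.002,0.002],"twist":0},
  {"fingers":-1,"offset":[0,0.002,0.004],"twist":0},
])

```text
t: 12.55
eef_pos: [0.5274, 0.0538, 0.2642]
tool_rot: [-0.133, 0.991, -0.003, 0.0]
ft_force: [1.8, -7.4, -0.2]
opening: 0.125
```

```bash
python3 ft.py 9 9
```

```text
Ftool [ 0.47  -6.109  0.939] se [0.17 0.19 0.13] Mtool [1.422 0.23  0.006]
t 13.00 pos [0.5274 0.0538 0.2642] yaw 0.266 F [ 1.85 -5.49 -0.74] M [-1.394 -0.151 -0.053] op 0.123
off [-0.0006 -0.0015  0.0122] twist 0.002 per8 [-0.0001 -0.0002  0.0015]
```

apply_moves([
  {"fingers":-1,"offset":[0,-0.0006,0],"twist":0},
  {"fingers":-1,"offset":[0,-0.0006,0.001],"twist":0},
], squeeze=20)

```text
t: 13.25
eef_pos: [0.5275, 0.0534, 0.2632]
tool_rot: [-0.132, 0.991, -0.003, 0.0]
ft_force: [0.3, -0.0, -0.1]
opening: 0.128
```

```bash
python3 ft.py 10 6
```

```text
Ftool [-0.237  0.794  0.979] se [0.22 0.14 0.13] Mtool [-0.202  0.114  0.013]
t 13.55 pos [0.5275 0.0533 0.2632] yaw 0.266 F [-0.43  1.   -1.  ] M [ 0.195  0.187 -0.001] op 0.124
off [-0.0006 -0.001   0.0112] twist 0.002 per8 [-0.0001 -0.0001  0.0014]
```

View pics/s10.png

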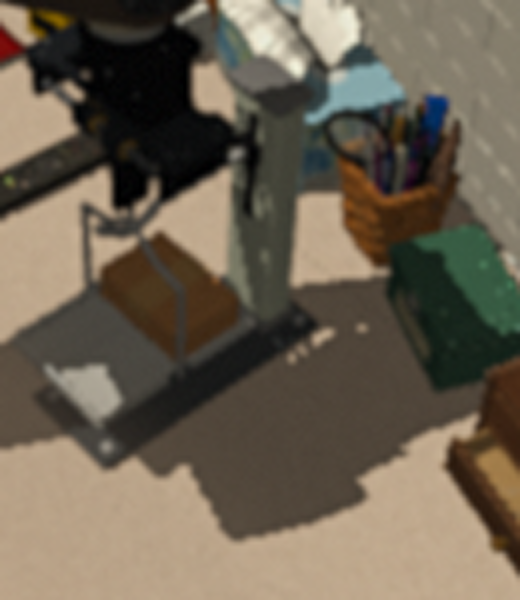

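View pics/w10.png

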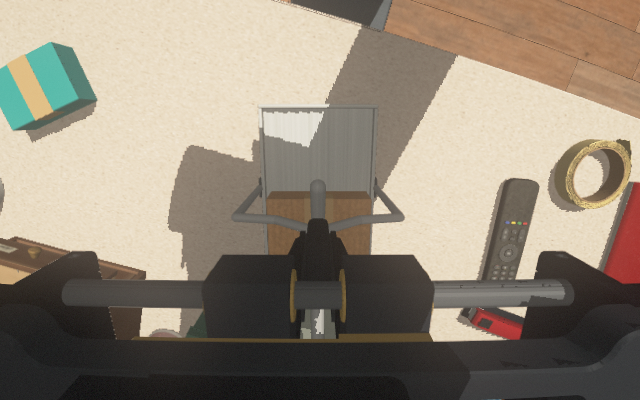

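Sink and force agree: 28.8 mm gives 3.66 N, against 3.77 N transferred. Next I let the pan tilt, with a softer grip and the tool moving towards the column as the pan turns about the hook.

apply_moves([
  {"fingers":-1,"offset":[0,0,0],"twist":0},
  {"fingers":-1,"offset":[-0.0005,0,0],"twist":0},
  {"fingers":-1,"offset":[-0.0015,0,0.0005],"twist":0},
  {"fingers":-1,"offset":[-0.0025,0,0.001],"twist":0},
  {"fingers":-1,"offset":[-0.0035,0,0.0015],"twist":0},
  {"fingers":-1,"offset":[-0.0045,0,0.002],"twist":0},
  {"fingers":-1,"offset":[-0.0055,0,0.0025],"twist":0},
  {"fingers":-1,"offset":[-0.006,0,0.003],"twist":0},
], squeeze=10)

```text
t: 14.55
eef_pos: [0.5333, 0.0549, 0.2601]
tool_rot: [-0.133, 0.991, -0.003, 0.0]
ft_force: [-2.6, -0.2, -0.3]
opening: 0.125
```

```bash
python3 ft.py 11 6
```

```text
Ftool [1.253 0.958 0.369] se [0.12 0.22 0.21] Mtool [-0.227  0.364  0.006]
t 14.85 pos [0.5333 0.0549 0.2603] yaw 0.266 F [-1.74  0.48 -0.07] M [ 0.092  0.434 -0.007] op 0.127
off [ 0.0054 -0.001   0.0083] twist 0.002 per8 [ 0.0007 -0.0001  0.001 ]
```

View pics/s11.png

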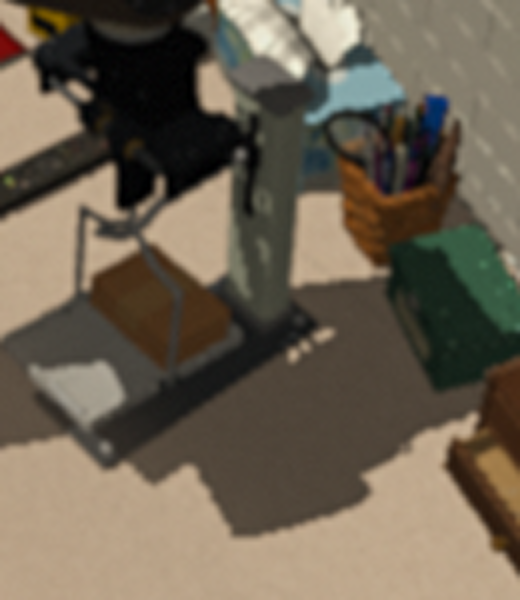

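View pics/w11.png

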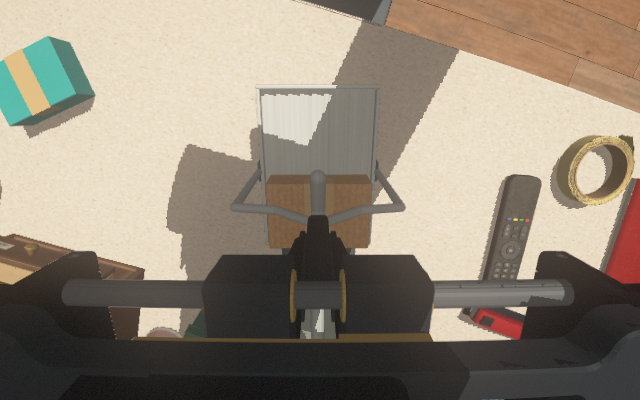

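The pan is tilting about the hook: its front edge moved from v=107 to 88. I continue with less squeeze.

apply_moves([
  {"fingers":-1,"offset":[0,0,0],"twist":0},
  {"fingers":-1,"offset":[-0.0005,0,0.001],"twist":0},
  {"fingers":-1,"offset":[-0.0015,0,0.002],"twist":0},
  {"fingers":-1,"offset":[-0.0025,0,0.003],"twist":0},
  {"fingers":-1,"offset":[-0.0035,0,0.004],"twist":0},
  {"fingers":-1,"offset":[-0.0045,0,0.005],"twist":0},
  {"fingers":-1,"offset":[-0.005,0,0.006],"twist":0},
  {"fingers":-1,"offset":[-0.005,0,0.007],"twist":0},
], squeeze=5)

```text
t: 15.85
eef_pos: [0.5382, 0.0562, 0.2532]
tool_rot: [-0.133, 0.991, -0.003, 0.0]
ft_force: [-1.1, 0.6, 0.5]
opening: 0.123
```

```bash
python3 ft.py 12 10
```

```text
Ftool [ 0.446  0.871 -0.148] se [0.12 0.15 0.08] Mtool [-0.252  0.094  0.019]
t 16.35 pos [0.5382 0.0562 0.2533] yaw 0.266 F [-0.76  1.05 -0.19] M [0.25  0.138 0.021] op 0.124
off [ 0.0104 -0.001   0.0013] twist 0.002 per8 [ 0.0013 -0.0001  0.0002]
```

View pics/s12.png

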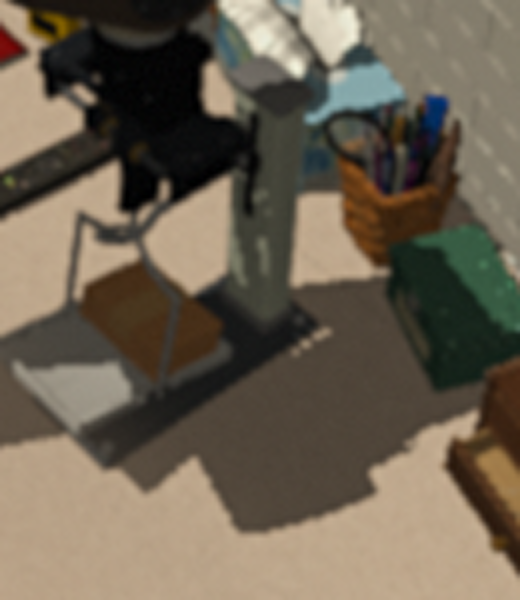

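View pics/w12.png

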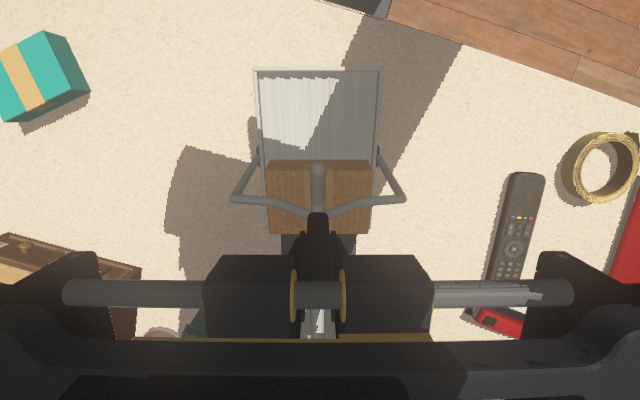

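```bash
python3 - <<'E'
from h import *
a=cv2.imread('pics/w7.png'); 
cv2.imwrite('pics/w7z.png',cv2.resize(a[90:270,220:420],None,fx=3,fy=3,interpolation=cv2.INTER_CUBIC))
c=vision.get_calibration("wrist");T=np.array(c["T_tool_cam"])
def pt(P): # P in pan coords, level, tool frame: x_tool=-x, y_tool=y, z_tool=-(z-.1777)
    P=np.atleast_2d(P); Q=np.c_[-P[:,0],P[:,1],-(P[:,2]-.1777)]
    return projc(c,T[:3,:3],T[:3,3],Q)
print("rim front",pt([[-.09,0,.014],[-.09,0,.018]]),"knee",pt([[0,.032,.124],[0,.065,.118]]))
for px in (.042,.045,.048): print(px,pt([[px-.038,0,.042],[px+.038,.055,.042],[px-.038,.055,.042]]))
E
```

```text
rim front [[317.81567852 104.9284983 ]
 [317.81805796 104.76338333]] knee [[359.30979703 220.80276118]
 [399.82101788 218.32265802]]
0.042 [[317.80917958 198.86663143]
 [367.66492955 265.55850436]
 [370.99635573 198.87846326]]
0.045 [[317.80841989 201.67003965]
 [367.5375164  268.01495014]
 [370.86138954 201.67787836]]
0.048 [[317.80766185 204.45928863]
 [367.41043593 270.45852748]
 [370.72667845 204.46319494]]
```

View pics/w7z.png

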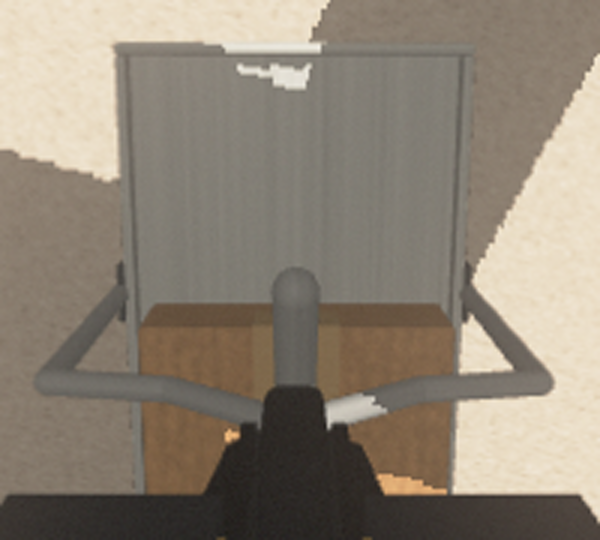

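```bash
python3 - <<'E'
from h import *
a=cv2.imread('pics/w12.png'); 
cv2.imwrite('pics/w12z.png',cv2.resize(a[55:255,220:420],None,fx=3,fy=3,interpolation=cv2.INTER_CUBIC))
c=vision.get_calibration("wrist");T=np.array(c["T_tool_cam"])
def pt(P,th):
    P=np.atleast_2d(P).copy(); P[:,2]-=.1967
    P=P@R.from_euler('y',th,degrees=True).as_matrix().T
    Q=np.c_[-P[:,0],P[:,1],-(P[:,2]+.019)]
    return projc(c,T[:3,:3],T[:3,3],Q)
for th in (0,11,12,13,14,15): print(th,pt([[-.09,0,.014],[0,.065,.118],[0,.032,.124],[.0415-.038,0,.042]],th)[:,1])
E
```

```text
0 [104.9284983  218.32265802 220.80276118 198.3980173 ]
11 [ 67.88794162 200.50502432 203.97248156 170.31793732]
12 [ 64.36180119 198.91552704 202.47491204 167.75179441]
13 [ 60.80501837 197.33151713 200.98326224 165.1822166 ]
14 [ 57.21653315 195.75311129 199.49766459 162.60892601]
15 [ 53.59525396 194.18043115 198.01825621 160.0316443 ]
```

View pics/w12z.png

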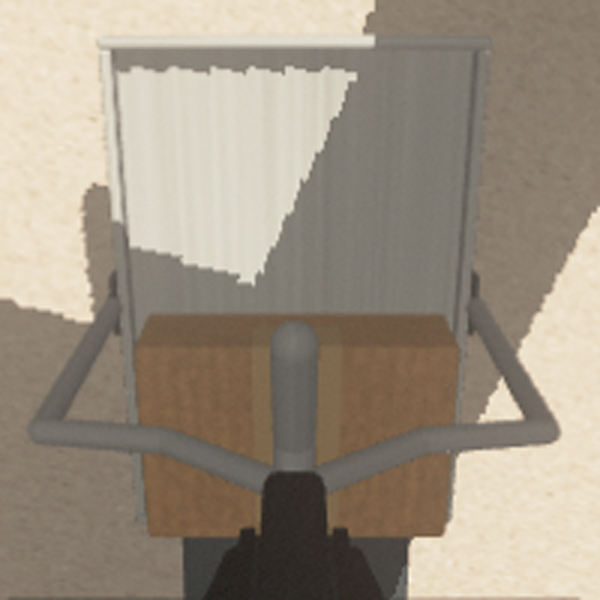

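The wrist picture gives a slant of about 11° (rim at v=68, parcel edge at v=171). Expected equilibrium from weight and lever is about 13°. I set squeeze to 3 N, tilt slightly further and nudge y to remove the 0.9 N side force.

apply_moves([
  {"fingers":-1,"offset":[0,0,0],"twist":0},
  {"fingers":-1,"offset":[0,0.0001,0],"twist":0},
  {"fingers":-1,"offset":[-0.0005,0.0002,0],"twist":0},
  {"fingers":-1,"offset":[-0.001,0.0002,0.0003],"twist":0},
  {"fingers":-1,"offset":[-0.0015,0.0002,0.0003],"twist":0},
  {"fingers":-1,"offset":[-0.0018,0.0002,0.0003],"twist":0},
  {"fingers":-1,"offset":[-0.0018,0.0002,0.0003],"twist":0},
], squeeze=3)

```text
t: 17.23
eef_pos: [0.5399, 0.0568, 0.253]
tool_rot: [-0.133, 0.991, -0.003, 0.001]
ft_force: [-0.4, -1.4, 0.5]
opening: 0.128
```

```bash
python3 ft.py 13 16
python3 -c "
import cv2
a=cv2.imread('pics/w13.png'); 
cv2.imwrite('pics/w13z.png',cv2.resize(a[55:255,220:420],None,fx=3,fy=3,interpolation=cv2.INTER_CUBIC))"
```

```text
Ftool [ 0.243 -1.28  -0.274] se [0.13 0.08 0.12] Mtool [ 0.236  0.059 -0.019]
t 18.02 pos [0.5399 0.0569 0.253 ] yaw 0.266 F [ 0.28 -1.55 -0.43] M [-0.306 -0.112  0.041] op 0.122
off [ 0.0123 -0.0012  0.001 ] twist 0.002 per8 [ 0.0015 -0.0001  0.0001]
```

View pics/w13z.png

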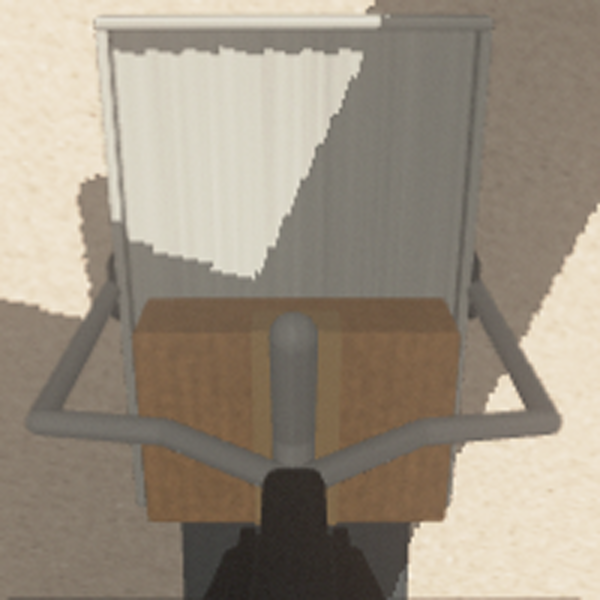

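Slant now about 13°, as expected. There are small residuals: about 0.27 N downward and about 1.3 N sideways. I trim those.

apply_moves([
  {"fingers":-1,"offset":[0,-0.0001,-0.001],"twist":0},
  {"fingers":-1,"offset":[0,-0.0001,-0.0015],"twist":0},
  {"fingers":-1,"offset":[0,-0.0001,-0.0015],"twist":0},
])

```text
t: 18.4
eef_pos: [0.5399, 0.0568, 0.2545]
tool_rot: [-0.133, 0.991, -0.003, 0.001]
ft_force: [-0.0, -0.8, -0.3]
opening: 0.128
```

```bash
python3 ft.py 14 20
```

```text
Ftool [ 0.242 -0.758 -0.1  ] se [0.12 0.13 0.1 ] Mtool [ 0.096  0.004 -0.009]
t 19.40 pos [0.54   0.0568 0.2545] yaw 0.266 F [-0.82 -1.07  0.52] M [-0.068 -0.028 -0.001] op 0.125
off [ 0.0123 -0.0011  0.0025] twist 0.002 per8 [ 0.0015 -0.0001  0.0003]
```

All forces are now near zero and the scale carries the whole load. Releasing gently.

apply_moves([
  {"fingers":-0.74,"offset":[0,0,0],"twist":0},
  {"fingers":-0.7,"offset":[0,0,0],"twist":0},
  {"fingers":-0.6,"offset":[0,0,0],"twist":0},
  {"fingers":-0.45,"offset":[0,0,0],"twist":0},
  {"fingers":-0.3,"offset":[0,0,0],"twist":0},
  {"fingers":-0.2,"offset":[0,0,0],"twist":0},
])

```text
t: 20.15
eef_pos: [0.5399, 0.0568, 0.2545]
tool_rot: [-0.133, 0.991, -0.003, 0.001]
ft_force: [0.6, -0.5, 0.4]
opening: 0.383
```

```bash
python3 ft.py 15 6; python3 -c "
import cv2
a=cv2.imread('pics/w15.png'); 
cv2.imwrite('pics/w15z.png',cv2.resize(a[55:255,220:420],None,fx=3,fy=3,interpolation=cv2.INTER_CUBIC))"
```

```text
Ftool [-0.152  0.148  0.135] se [0.17 0.22 0.21] Mtool [-0.034  0.015 -0.023]
t 20.45 pos [0.5399 0.0568 0.2545] yaw 0.266 F [-0.05  0.33  0.11] M [0.015 0.079 0.018] op 0.402
off [ 0.0123 -0.0011  0.0025] twist 0.002 per8 [ 0.0015 -0.0001  0.0003]
```

View pics/w15z.png

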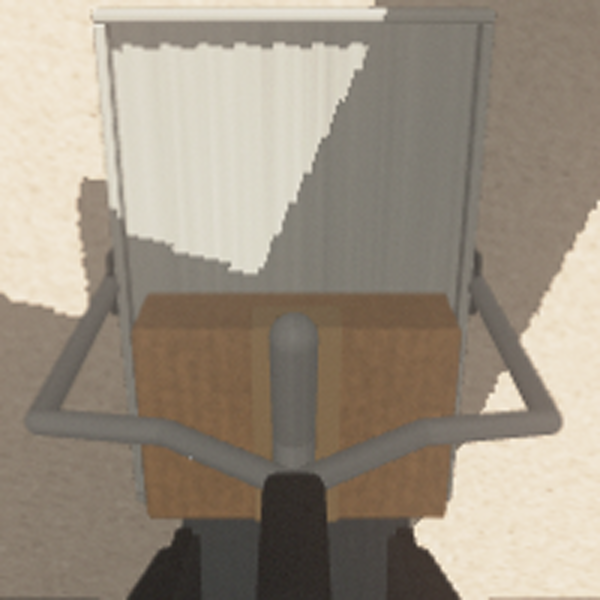

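View pics/s15.png

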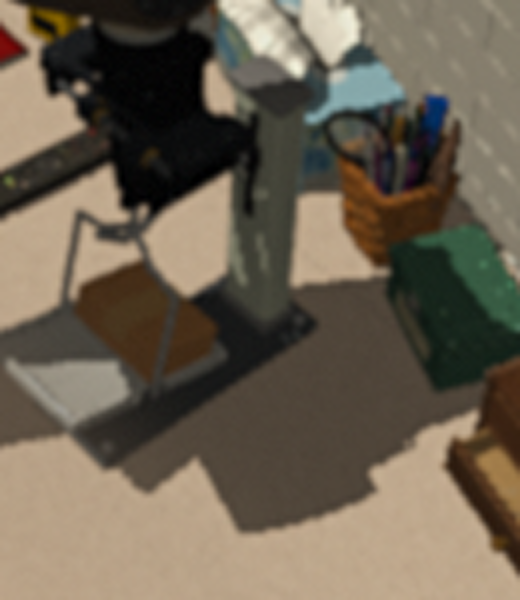

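Released: the rim moved under 2 px and the fingers are clear on both sides of the grip. Retracting straight up.

apply_moves([
  {"fingers":0,"offset":[0,0,0],"twist":0},
  {"fingers":0.2,"offset":[0,0,-0.008],"twist":0},
  {"fingers":0.2,"offset":[0,0,-0.022],"twist":0},
  {"fingers":0.2,"offset":[0,0,-0.042],"twist":0},
  {"fingers":0.2,"offset":[0,0,-0.065],"twist":0},
  {"fingers":0.2,"offset":[0,0,-0.088],"twist":0},
  {"fingers":0.2,"offset":[0,0,-0.108],"twist":0},
  {"fingers":0.2,"offset":[0,0,-0.12],"twist":0},
])

```text
t: 21.45
eef_pos: [0.5398, 0.0574, 0.3763]
tool_rot: [-0.133, 0.991, -0.003, 0.001]
ft_force: [0.3, -0.6, -0.6]
opening: 0.598
```

apply_moves([
  {"fingers":0.2,"offset":[0.01,0,0],"twist":0},
  {"fingers":0.2,"offset":[0.035,0,0],"twist":0},
  {"fingers":0.2,"offset":[0.07,0,-0.005],"twist":0},
  {"fingers":0.2,"offset":[0.105,0,-0.01],"twist":0},
  {"fingers":0.2,"offset":[0.13,0,-0.01],"twist":0},
  {"fingers":0.2,"offset":[0.14,0,-0.01],"twist":0},
  {"fingers":0.2,"offset":[0.14,0,-0.01],"twist":0},
  {"fingers":0.2,"offset":[0.14,0,-0.01],"twist":0},
])

```text
t: 22.45
eef_pos: [0.4052, 0.0207, 0.3858]
tool_rot: [-0.133, 0.991, -0.003, 0.001]
ft_force: [-0.6, 0.2, -0.8]
opening: 0.599
```

```bash
python3 ft.py 16 4; python3 ft.py 17 6; python3 -c "
import cv2,numpy as np
a=[cv2.imread('pics/s%d.png'%i)[100:,:].astype(int) for i in (15,16,17)]
print([np.abs(a[0]-a[2])[100:,:230].mean(),np.abs(a[1]-a[2]).mean(),np.abs(a[1]-a[2]).max()])
b=[cv2.imread('pics/w%d.png'%i)[:250].astype(int) for i in (16,17)]
print(np.abs(b[0]-b[1]).mean())"
```

```text
Ftool [-0.508 -0.305 -0.215] se [0.23 0.16 0.13] Mtool [-0.071  0.023 -0.007]
t 22.65 pos [0.4051 0.0208 0.3858] yaw 0.266 F [ 1.37  0.1  -0.05] M [0.044 0.043 0.003] op 0.597
off [-0.1271 -0.0011  0.134 ] twist 0.002 per8 [-0.0159 -0.0001  0.0167]
Ftool [-0.078  0.014  0.16 ] se [0.23 0.14 0.21] Mtool [-0.065  0.019 -0.013]
t 22.95 pos [0.4047 0.0207 0.386 ] yaw 0.266 F [ 0.39  0.17 -0.08] M [ 0.009 -0.015 -0.006] op 0.604
off [-0.1274 -0.001   0.1343] twist 0.002 per8 [-0.0159 -0.0001  0.0168]
[np.float64(33.098253623188405), np.float64(0.6870076923076923), np.int64(30)]
1.50655625
```

View pics/s17.png

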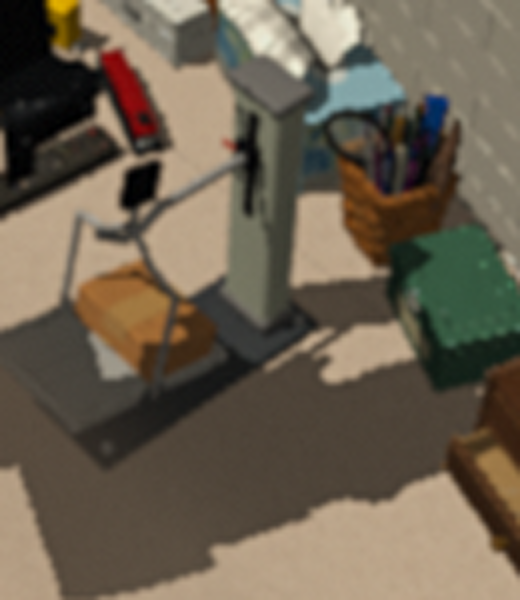

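View pics/w17.png

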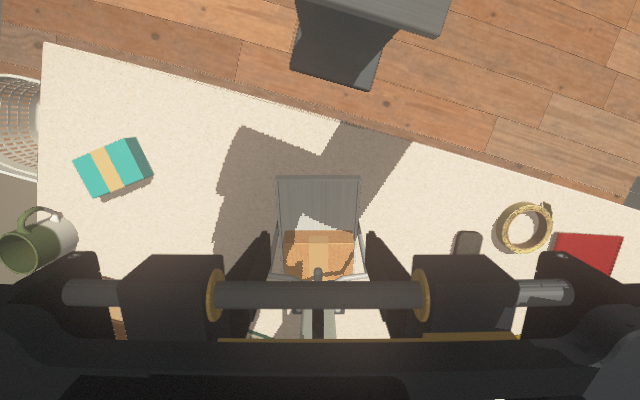

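The pan hangs still on the hook with its grip at (140,185) in the enlarged scene view. The parcel lies in the pan, the arm is clear and the neighbouring objects are in place. Handing in.

```bash
python3 -c "
from bench import ticket
print(ticket.hand_in())"
```

```text
the job is handed in; nothing more can be done
None
```

The pan is hanging freely from the scale's hook with the brown parcel still in it, and I handed the job in at about 23 s. I gripped the pan by its black grip, threaded the bail over the hook tip and lowered it at 3–5 cm/s. With the hook carrying most of the load, I eased the grip to 3 N while the pan tilted to its slant, and only then let go.

**Load:** the wrist measured about 4.75 N for the loaded pan, so the parcel is about 0.33 kg. That predicts about 38 mm of hook sink. I did not measure the final sink directly. An earlier check at partial load agreed: 28.8 mm implied 3.66 N, and the wrist gave 3.77 N.

**Slant:** about 13° in the wrist image, matching what I worked out from the weight and the parcel's position (12.7–13.1°).

**Release:** just before letting go, the wrist read about 0.1 N vertically and 0.2 N fore and aft. There was also a small side force of about 0.8 N that I did not fully trim. On release the pan shifted less than 2 px in the image.

**After retreat:** successive scene pictures showed no visible movement, the parcel lay in the pan and the robot touched nothing. The mug, tape roll and stapler look undisturbed by eye. The remote was partly hidden in the last pictures but was never approached.

**Seating correction:** while seating the bail, one sideways correction was too large and briefly pushed about 6–7 N against the hook. I backed it off before loading further.

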